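# Prop a press board on the easel, regrasp it and stand it in the rack slot

## Task

Put the wooden press board away on its short edge. Take it by its bar grip and lean it, grip side out and length up the slope, against the small easel with its lower edge at the ledge, and let go; then take it by its free upper edge and stand it upright, fully down in the slot of the rack, with its 130 mm length vertical. Leave the red-lidded jar and the stamp behind the work where they stand.

Things in the scene. Friction and masses are not known exactly. Their poses are not given: they have to be found in the camera images.
- press_board: Pale wooden slab 130 (x) x 100 (y) x 12 mm, about 0.2 kg, with a wooden bar grip along y across the middle of one face; it starts lying flat, grip up. Origin: centre of the plain face; z out of the grip face. The bar: 74 mm long, 22 wide (x), 24 to 46 mm above the plain face, on two feet 18 mm wide. Its two ends along x are alike.
- board_middle (a point): Centre of the slab of the press board, 6 mm above its plain face; axes as the board's.
- easel: Small fixed plywood easel, foot 106 (x) x 112 (y) mm, 78 mm tall: two bearers sloping at 45 degrees, rising to its +x, with a ledge along the low end (15 mm square out of the slope). Origin: centre of the underside; z up. The slope is 90 mm long; between the bearers (66 mm apart) it is open above 38 mm, so a finger can go behind the board's upper part.
- ledge_corner (a point): On the easel: middle of the inner corner where the slope meets the ledge, at easel x -32 mm, y 0, 14 mm above the table; axes as the easel's. From here the slope runs up along (+x, +z) at 45 degrees; its outward normal is (-x, +z).
- rest_middle (a point): Where the centre of the slab (board_middle) lies when the board leans fully on the easel with its 130 mm length up the slope: 65 mm up from the ledge corner and 6 mm out; axes as the easel's.
- rack: Fixed brown wooden storage rack, 90 (x) x 140 (y) mm foot, 52 mm tall, with one upright slot along its y. Origin: centre of the underside; z up. The slot is 17 mm wide (x), 116 mm long (y), closed at both ends, 34 mm deep, its mouth flared from 17 to about 34 mm by lips 8 mm tall on top.
- slot_floor (a point): Centre of the floor of the rack's slot, 10 mm above the table; axes as the rack's (x across the slot, y along it). When the board stands home, board_middle is 65 mm above it.
- glaze_jar: Bystander: clear jar with a red lid, 62 mm across, 86 tall; origin: centre of its underside.
- stamp_1: Bystander: wooden texture stamp, 30 x 30 x 52, standing; origin: centre of its underside.

How it is judged:
By the outcome, as a careful person would: the job done as asked, in the order asked, and still so for the second after the job is handed in, with the robot touching nothing.
It also fails if it takes over 64 s, if anything falls off the work surface, if the arm or the gripper's body presses on something with over 40 N, if the wrist force passes 120 N, or if a joint passes its speed limit or range.

## Robot

A 6-joint arm with a two-finger parallel gripper is mounted at the origin on the work surface; the furniture and walls round the work are solid. World frame = base frame: x ahead of the robot, y to its left, z up, the work surface at z = 0. Lengths are in m, angles in rad, forces in N, time in s.
With the tool pointing down it reaches from about 0.35 to 0.925 m from the base axis. Payload 6.4 kg.
Tool frame: the origin (TCP) lies midway between the tips of the shut fingers; the grasp point (between the pads) lies 19 mm behind it (robot.grip_point_offset is the distance from the TCP to the grasp point, in m); z points along the fingers, y is the line along which they close (so a half turn about z gives the same grasp; the last joint's range is limited). The gripper opens to 85 mm and grips with 20 to 120 N. Pads are 22 mm wide; open, the fingers measure 114 mm over their backs; the gripper's body (76 mm by 85 mm) begins 54 mm behind the grasp point. The pads swing forward as they close: fully open they stand 13 mm farther back than shut.
Start: joints at [-1.46, 0.245, 1.558, -0, 1.339, -0.174], TCP at [0.183, -0.624, 0.231] pointing down, gripper open.
Joint ranges: [-3.13, 3.13], [-1.02, 2.26], [0.13, 2.54], [-0.95, 4.09], [0.21, 2.88], [-2.74, 2.74]. Speed limits (rad/s): [2.57, 2.57, 3.14, 3.14, 3.14, 3.14].

## Interface

Orientations are given as [roll, pitch, yaw] about the fixed x, y, z axes, in that order (R = Rz(yaw) Ry(pitch) Rx(roll)).
In Python, from plant import robot, get_image, get_calibration gives the robot as it stands (robot), with the cameras as plain functions.
- The arm moves only by the shell command python3 shift.py 'ROWS' [FORCE]. ROWS is a JSON list of rows, 1 to 12 of them, each an object with the fields jaw (the finger opening in m), sx, sy, sz (the shift in parts of the range, where 1.0 means 0.8 m), drx, dry, drz (a rotation vector in a scale on which 1.0 is 2 pi rad); a field left out counts as zero (the opening has to be given); each row is the pose to reach, as a shift and turn from the pose commanded when the command began, along the tool's axes at that moment; what a row does not reach only later rows make up. A row lasts 1/10 s, in which the tool goes at most 0.05 m and 0.15 rad, less where a joint would pass 70% of its speed; a pose out of reach is approached as far as the arm can. The fingers move at their own pace and stop on an object; FORCE is the grip in N (left out, the last holds). Time passes only in rows, so rows that do not move let the fingers close. It prints the time, the measured TCP pose, the force, the opening and the grip force at its end. No shift or turn number may pass 1 either way. Input that does not fit is refused with a message, and nothing moves.
- robot.get_obs(): the state, without advancing time (a new reading comes with each control period).
- get_image(name): name is "scene" or "top" or "wrist"; returns the picture (384x512x3 uint8, blue, green, red); there is no depth.
- get_calibration(name): a dict with "mtx" (3x3 intrinsics, pixels), "R" (3x3) and "t" (3): a world point X has camera coordinates R X + t. Camera axes: x right, y down, z forward; pixel columns grow to the right and rows downward; lengths in m; the calibration is good to about 2 mm. A picture is of the moment at which its call begins: read the wrist's pose just before it. get_calibration takes no time and is no camera call; for the wrist camera it gives the pose at the moment of the call.
- robot.close_job(): hands the job in; it is judged then, once.
The state is a dict: "time_s": time; "q": joint angles; "joint_vel": joint speeds; "tau": joint torques, N m; "eef_pos": TCP position; "eef_rot": TCP orientation; "ft_force": force on the tool from outside, world axes, zero at the start; "wrist_torque": the same for the moment, N m; "finger_gap": finger opening in m; "finger_force": force on a finger pad.
Only numpy, scipy, OpenCV 4.12 (cv2) and the standard library are available. Lean on these libraries where they do the work, as an engineer would, in place of code of your own. Each camera call takes 0.05 s, during which the arm holds its last target. There are 200 camera calls.

## Working session

There is one attempt and no reset: what is moved stays moved. The work goes in short steps, Python scripts to look and compute and a shell command to move; the robot and the scene stay as the last step left them, time stands still between calls to the robot, and variables do not carry over. Pictures are saved under pics/ and viewed, at most 10 in all, crops included, and the job is handed in when it is done.

```bash
mkdir -p pics; ls; python3 - <<'E'
from plant import robot, get_image, get_calibration
import cv2,numpy as np
for n in("scene","top"):
    cv2.imwrite(f"pics/{n}0.png",cv2.resize(get_image(n),(800,600),interpolation=cv2.INTER_CUBIC))
    c=get_calibration(n);print(n,np.round(c["mtx"],1).tolist(),np.round(c["R"],3).tolist(),np.round(c["t"],3),"cam at",np.round(-c["R"].T@c["t"],3))
o=robot.get_obs();print({k:np.round(v,3).tolist() for k,v in o.items()},robot.grip_point_offset)
E
```

```text
pics
plant.py
shift.py
scene [[487.8, 0.0, 257.1], [0.0, 487.8, 187.2], [0.0, 0.0, 1.0]] [[-0.872, -0.49, -0.018], [-0.34, 0.631, -0.697], [0.353, -0.602, -0.716]] [0.542 0.101 1.075] cam at [0.127 0.849 0.85 ]
top [[385.4, 0.0, 256.6], [0.0, 385.4, 188.3], [0.0, 0.0, 1.0]] [[0.028, -1.0, -0.014], [-0.997, -0.027, -0.067], [0.067, 0.016, -0.998]] [0.183 0.516 0.881] cam at [0.451 0.182 0.916]
{'time_s': 0.1, 'q': [-1.46, 0.246, 1.559, -0.0, 1.339, -0.174], 'joint_vel': [0.0, -0.004, -0.003, 0.001, -0.001, -0.001], 'tau': [-0.0, -43.068, -32.713, -0.0, 0.003, 0.0], 'eef_pos': [0.183, -0.623, 0.23], 'eef_rot': [-3.14, -0.0, 0.285], 'ft_force': [-0.407, 0.134, 0.268], 'wrist_torque': [-0.005, -0.049, -0.002], 'finger_force': 0.0, 'finger_gap': 0.085} 0.0187
```

View pics/scene0.png

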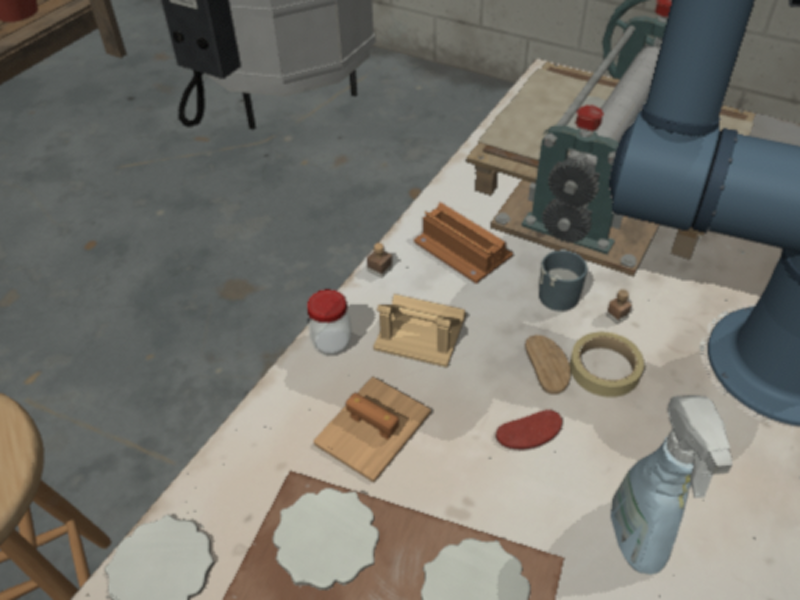

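View pics/top0.png

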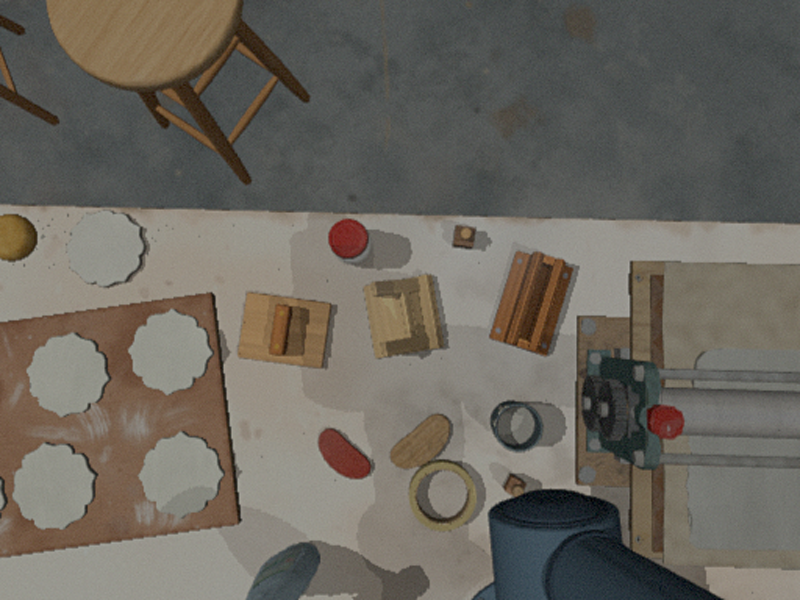

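```bash
python3 - <<'E'
from plant import robot, get_image, get_calibration
import cv2,numpy as np
t=get_image("top")[145:240,145:375];s=get_image("scene")[120:310,190:340]
a=cv2.resize(t,(800,330),interpolation=cv2.INTER_CUBIC)
cv2.imwrite("pics/t1.png",a)   # scale 3.478,3.474 off 145,145
cv2.imwrite("pics/s1.png",cv2.resize(s,None,fx=3.15,fy=3.15,interpolation=cv2.INTER_CUBIC))
E
```

```text
(no output)
```

View pics/t1.png

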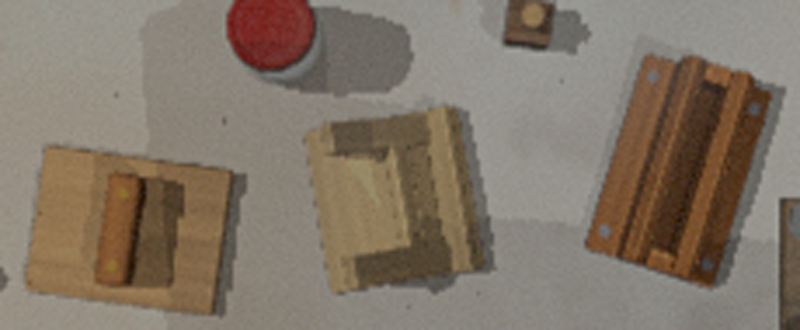

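View pics/s1.png

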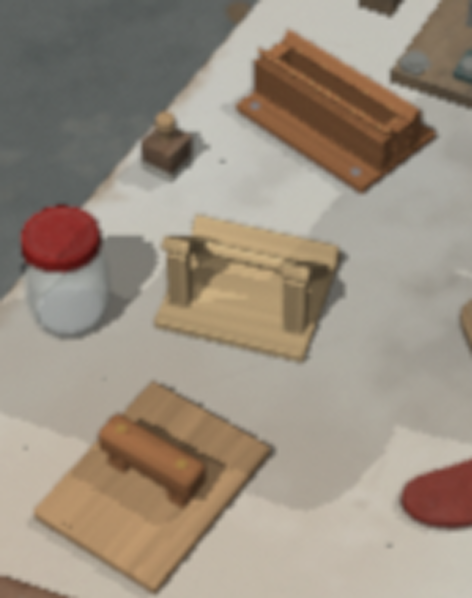

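The board lies at left with its length along about world y. The easel's ledge is on the -y side, at crop (458,107)-(486,267), so its slope rises toward +y. The rack slot runs from about (715,80) to (660,255). I'll fit the poses from both views and overlay them.

```bash
cat >fit.py <<'E'
import numpy as np,cv2
from plant import robot, get_image, get_calibration
from scipy.optimize import least_squares
T=lambda p:("top",145+p[0]/3.478,145+p[1]/3.474)
S=lambda p:("scene",190+p[0]/3.15,120+p[1]/3.15)
C={n:get_calibration(n) for n in("top","scene")}
def proj(n,X):
    c=C[n];Y=np.atleast_2d(X)@c["R"].T+c["t"];Y=Y@c["mtx"].T;return Y[:,:2]/Y[:,2:]
def W(pose,P):
    x,y,a=pose;P=np.atleast_2d(P);c,s=np.cos(a),np.sin(a)
    return np.c_[x+c*P[:,0]-s*P[:,1],y+s*P[:,0]+c*P[:,1],P[:,2]]
def fit(obs,x0):
    f=lambda p:np.concatenate([proj(o[0],W(p,np.array(m)/1000))[0]-o[1:] for o,m in obs])
    r=least_squares(f,x0,loss="soft_l1");return r.x,np.round(r.fun.reshape(-1,2),1)
E
cat > p.py <<'E'
from fit import *
B=[(T((45,145)),(65,50,12)),(T((232,170)),(-65,50,12)),(T((213,313)),(-65,-50,12)),(T((27,288)),(65,-50,12)),
   (S((155,381)),(-65,50,12)),(S((273,450)),(-65,-50,12)),(S((37,514)),(65,50,12))]
E_=[(T((458,107)),(-53,-56,14)),(T((486,267)),(-53,56,14)),(T((305,133)),(53,-56,0)),(T((335,292)),(53,56,0)),
   (S((155,328)),(53,-56,0)),(S((303,360)),(53,56,0)),(S((195,215)),(-42.6,-56,24.6)),(S((343,243)),(-42.6,56,24.6))]
R_=[(T((640,55)),(45,-70,6)),(T((720,287)),(-45,70,6)),(T((587,247)),(45,70,6)),
   (S((237,108)),(45,-70,6)),(S((363,188)),(45,70,6)),(S((437,130)),(-45,70,6))]
# bar grip ends for the board centre
a=np.pi/2
pb,rb=fit(B,[.55,.37,a]);pe,re=fit(E_,[.6,.2,a]);pr,rr=fit(R_,[.6,0,a])
for p,r in((pb,rb),(pe,re),(pr,rr)):print(np.round(p,4),np.degrees(p[2]).round(1),r.tolist())
np.save("poses.npy",[pb,pe,pr])
box=lambda hx,hy,z:[[(hx,hy,z),(-hx,hy,z),(-hx,-hy,z),(hx,-hy,z)]]
G={0:box(65,50,12)+box(11,37,46),1:box(53,56,0)+[[(-32,y,14),(31.6,y,77.6)] for y in(-56,-33,33,56)]+[[(-42.6,-56,24.6),(-42.6,56,24.6),(-53,56,14),(-53,-56,14)]],
 2:box(45,70,0)+box(8.5,58,44)+box(17,58,52)}
for n,(u0,v0,w,h,k) in dict(top=(150,145,200,95,4),scene=(215,125,115,175,3.4)).items():
    im=get_image(n);im=cv2.resize(im[v0:v0+h,u0:u0+w],None,fx=k,fy=k,interpolation=cv2.INTER_CUBIC)
    for i,p in enumerate((pb,pe,pr)):
        for g in G[i]:cv2.polylines(im,[np.int32((proj(n,W(p,np.array(g)/1000))+.5-(u0,v0))*k)],True,((0,255,0),(255,0,0),(255,255,0))[i],1)
    cv2.imwrite(f"pics/o_{n}.png",im)
a=cv2.imread("pics/o_top.png");b=cv2.imread("pics/o_scene.png");print(a.shape,b.shape)
E
python3 p.py
```

```text
[0.5376 0.3739 1.6692] 95.6 [[-2.2, 11.7], [-1.0, 0.5], [1.8, -82.6], [0.8, -71.5], [0.4, -0.1], [-77.7, -35.8], [10.3, 5.2]]
[0.4799 0.1914 1.7726] 101.6 [[-0.2, -1.3], [0.3, -0.3], [-0.1, -0.5], [-0.8, 0.1], [0.5, -0.3], [1.2, 0.9], [0.7, -0.9], [-0.3, 0.3]]
[ 5.0570e-01 -5.0000e-04  1.3236e+00] 75.8 [[0.3, -1.1], [-1.0, -0.5], [0.1, 0.5], [-0.5, -0.3], [1.4, 0.1], [0.5, 0.1]]
(380, 800, 3) (595, 391, 3)
```

View pics/o_top.png

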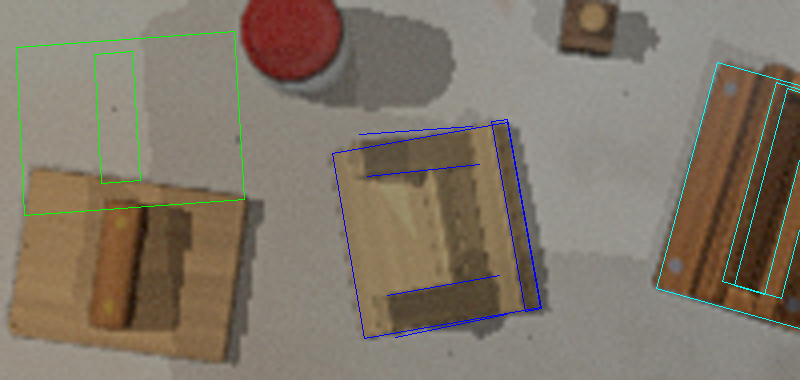

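View pics/o_scene.png

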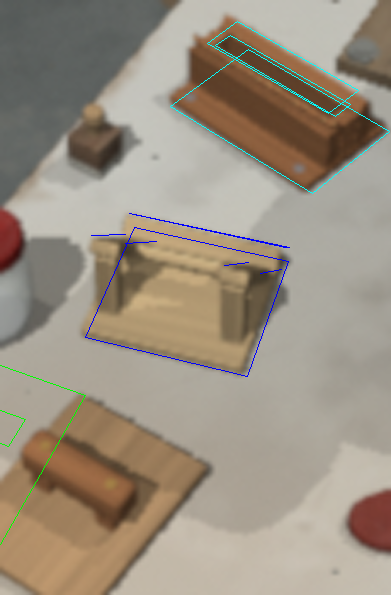

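```bash
python3 - <<'E'
s=open("p.py").read()
i=s.index("B=[");j=s.index("E_=[");b=s[i:j]
b=b.replace(",-50,12",",@,12").replace(",50,12",",-50,12").replace("@","50")
s=s[:i]+b+s[j:]
k=s.index("for n,(u0")
s=s[:k]+'''
def ov(n,u0,v0,w,h,k):
    im=get_image(n);im=cv2.resize(im[v0:v0+h,u0:u0+w],None,fx=k,fy=k,interpolation=cv2.INTER_CUBIC)
    for i,p in enumerate((pb,pe,pr)):
        for g in G[i]:cv2.polylines(im,[np.int32((proj(n,W(p,np.array(g)/1000))+.5-(u0,v0))*k)],True,((0,255,0),(255,0,0),(255,255,0))[i],1)
    return im
z=np.zeros((600,800,3),np.uint8)
z[:300,:400]=ov("top",300,150,80,60,5)[:300,:400];z[:300,400:]=ov("scene",255,125,80,60,5)
z[300:,:400]=ov("top",150,180,80,60,5);z[300:,400:]=ov("scene",195,235,80,60,5)
cv2.imwrite("pics/o2.png",z)
'''
open("p.py","w").write(s)
E
python3 p.py
```

```text
[0.4531 0.3718 1.4735] 84.4 [[-0.8, -0.0], [-0.1, -0.4], [-0.3, 0.8], [-1.7, 1.0], [-0.1, -1.1], [1.0, -1.8], [-0.7, -1.2]]
[0.4799 0.1914 1.7726] 101.6 [[-0.2, -1.3], [0.3, -0.3], [-0.1, -0.5], [-0.8, 0.1], [0.5, -0.3], [1.2, 0.9], [0.7, -0.9], [-0.3, 0.3]]
[ 5.0570e-01 -5.0000e-04  1.3236e+00] 75.8 [[0.3, -1.1], [-1.0, -0.5], [0.1, 0.5], [-0.5, -0.3], [1.4, 0.1], [0.5, 0.1]]
```

View pics/o2.png

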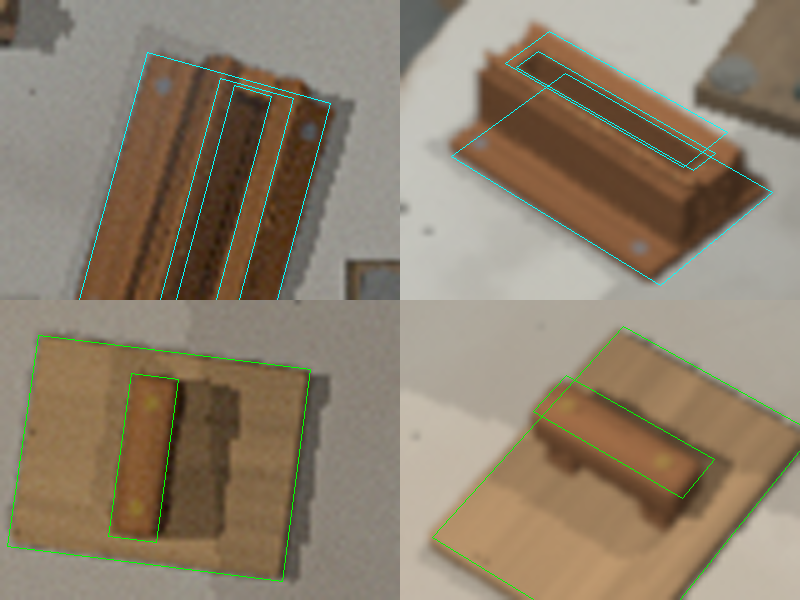

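The overlays fit within about 2 mm: board centre (0.453, 0.372), easel (0.480, 0.191), rack (0.506, 0.000). Next is a helper that turns targets into tool-axis shifts.

```bash
cat >tgt.py <<'E'
import numpy as np
from scipy.spatial.transform import Rotation as Ro
from plant import robot, get_image, get_calibration
pb,pe,pr=np.load("poses.npy")
def cur():
    o=robot.get_obs();return np.array(o["eef_pos"]),Ro.from_euler("xyz",o["eef_rot"])
def frame(yax,zax):   # tool rotation with given y and z (world)
    y=np.array(yax,float);z=np.array(zax,float);z/=np.linalg.norm(z);y-=z*(y@z);y/=np.linalg.norm(y)
    return Ro.from_matrix(np.c_[np.cross(y,z),y,z])
def show(*ts):
    p,R=cur()
    for q,Rt in ts:
        Rt=R if Rt is None else Rt
        print(np.round(R.inv().apply(np.array(q)-p),4).tolist(),np.round((R.inv()*Rt).as_rotvec(),3).tolist())
h=lambda a:np.array([np.cos(a),np.sin(a),0])
Z=np.array([0,0,1.])
Rgrip=frame(-h(pb[2]),-Z)
ex=h(pe[2]);nrm=(-ex+Z)/2**.5;up=(ex+Z)/2**.5
corner=np.array([pe[0],pe[1],0])-.032*ex+.014*Z
Rlean=frame(-up,-nrm)
rx=h(pr[2])
E
python3 - <<'E'
from tgt import *
show(([.3,-.5,.43],None),([.42,-.3,.43],None),([.5,0,.4],Rgrip),([pb[0],pb[1],.2],Rgrip),([pb[0],pb[1],.1],Rgrip))
E
```

```text
[0.1474, -0.0859, -0.1987] [0.0, 0.0, 0.0]
[0.3188, -0.2441, -0.1987] [0.0, 0.0, 0.0]
[0.4799, -0.5095, -0.1687] [-0.0, -0.0, 0.382]
[0.5393, -0.8796, 0.0313] [-0.0, -0.0, 0.382]
[0.5393, -0.8796, 0.1313] [-0.0, -0.0, 0.382]
```

The manual's scale: shifts go in shares of 0.8 m and turns go in shares of 2 pi rad. Converting my numbers, 0.32 m / 0.8 = 0.4, -0.24 m / 0.8 = -0.3.

```bash
python3 shift.py '[{"jaw":0.06,"sz":-0.25},{"jaw":0.06,"sz":-0.25},{"jaw":0.06,"sz":-0.25},{"jaw":0.06,"sz":-0.25},{"jaw":0.06,"sx":0.1875,"sy":-0.1125,"sz":-0.25},{"jaw":0.06,"sx":0.1875,"sy":-0.1125,"sz":-0.25},{"jaw":0.06,"sx":0.1875,"sy":-0.1125,"sz":-0.25},{"jaw":0.06,"sx":0.4,"sy":-0.3,"sz":-0.25},{"jaw":0.06,"sx":0.4,"sy":-0.3,"sz":-0.25},{"jaw":0.06,"sx":0.4,"sy":-0.3,"sz":-0.25},{"jaw":0.06,"sx":0.4,"sy":-0.3,"sz":-0.25},{"jaw":0.06,"sx":0.4,"sy":-0.3,"sz":-0.25}]' 60; python3 -c "
from tgt import *
show(([.5,0,.4],Rgrip),([pb[0],pb[1],.2],Rgrip))"
```

```text
time_s: 1.7
eef_pos: [0.4223, -0.3028, 0.4316]
eef_rot: [3.141, -0.0, 0.285]
ft_force: [0.3, -0.7, 0.1]
finger_gap: 0.0598
finger_force: 0.0
[0.1595, -0.2688, 0.0314] [0.001, -0.001, 0.382]
[0.2188, -0.639, 0.2312] [0.001, -0.001, 0.382]
```

To row units: -0.27 m / 0.8 = -0.3375, 0.16 m / 0.8 = 0.2, 0.38 rad / 6.2832 = 0.0605.

```bash
python3 shift.py '[{"jaw":0.06,"sx":0.2,"sy":-0.3375,"sz":0.0375,"drz":0.0605},{"jaw":0.06,"sx":0.2,"sy":-0.3375,"sz":0.0375,"drz":0.0605},{"jaw":0.06,"sx":0.2,"sy":-0.3375,"sz":0.0375,"drz":0.0605},{"jaw":0.06,"sx":0.2,"sy":-0.3375,"sz":0.0375,"drz":0.0605},{"jaw":0.06,"sx":0.2,"sy":-0.3375,"sz":0.0375,"drz":0.0605},{"jaw":0.06,"sx":0.2,"sy":-0.3375,"sz":0.0375,"drz":0.0605},{"jaw":0.06,"sx":0.2,"sy":-0.3375,"sz":0.0375,"drz":0.0605}]'; python3 shift.py '[{"jaw":0.06,"sx":0.075,"sy":-0.4625,"sz":0.25},{"jaw":0.06,"sx":0.075,"sy":-0.4625,"sz":0.25},{"jaw":0.06,"sx":0.075,"sy":-0.4625,"sz":0.25}]';  python3 -c "
from tgt import *
show(([pb[0],pb[1],.2],Rgrip))"
```

```text
time_s: 2.4
eef_pos: [0.4993, 0.0029, 0.4011]
eef_rot: [-3.141, -0.0, -0.091]
ft_force: [0.0, -0.7, -0.8]
finger_gap: 0.06
finger_force: 0.0
time_s: 2.7
eef_pos: [0.533, 0.1292, 0.3303]
eef_rot: [-3.142, -0.001, -0.095]
ft_force: [0.6, -0.1, 1.2]
finger_gap: 0.0601
finger_force: 0.0
[-0.1028, -0.2339, 0.1302] [-0.0, -0.001, 0.002]
```

To row units: -0.23 m / 0.8 = -0.2875, 0.13 m / 0.8 = 0.1625.

```bash
python3 shift.py '[{"jaw":0.06,"sx":-0.125,"sy":-0.2875,"sz":0.1625},{"jaw":0.06,"sx":-0.125,"sy":-0.2875,"sz":0.1625},{"jaw":0.06,"sx":-0.125,"sy":-0.2875,"sz":0.1625},{"jaw":0.06,"sx":-0.125,"sy":-0.2875,"sz":0.1625},{"jaw":0.06,"sx":-0.125,"sy":-0.2875,"sz":0.1625},{"jaw":0.06,"sx":-0.125,"sy":-0.2875,"sz":0.1625},{"jaw":0.06,"sx":-0.125,"sy":-0.2875,"sz":0.1625},{"jaw":0.06,"sx":-0.125,"sy":-0.2875,"sz":0.1625}]';  python3 -c "
from tgt import *
import cv2
c=get_calibration('wrist')
im=get_image('wrist')
p,R=cur()
for X,col in [((.011,.037,.046),1),((-.011,.037,.046),1),((-.011,-.037,.046),1),((.011,-.037,.046),1),((.065,.05,.012),2),((.065,-.05,.012),2),((-.065,.05,.012),2),((-.065,-.05,.012),2)]:
    w=Ro.from_euler('z',pb[2]).apply(X)+[pb[0],pb[1],0];y=c['mtx']@(c['R']@w+c['t']);cv2.circle(im,(int(y[0]/y[2]),int(y[1]/y[2])),3,(0,255,0),1)
cv2.imwrite('pics/w1.png',im)
show(([pb[0],pb[1],.2],Rgrip),([pb[0],pb[1],.02],Rgrip))"
```

```text
time_s: 3.5
eef_pos: [0.4549, 0.3661, 0.2005]
eef_rot: [3.141, 0.0, -0.094]
ft_force: [-0.2, 0.0, -0.8]
finger_gap: 0.0601
finger_force: 0.0
[-0.0032, -0.0059, 0.0013] [-0.0, -0.001, 0.002]
[-0.0034, -0.0058, 0.1813] [-0.0, -0.001, 0.002]
```

View pics/w1.png

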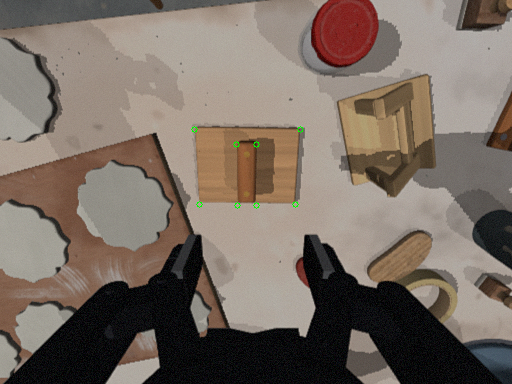

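The wrist view matches the predicted corners: bar at pixels (238,140)-(255,203), overlay within 2-3 px. Descending to grasp.

To row units: 0.18 m / 0.8 = 0.225, -0.006 m / 0.8 = -0.0075.

```bash
python3 shift.py '[{"jaw":0.06,"sx":-0.0038,"sy":-0.0075,"sz":0.0625},{"jaw":0.06,"sx":-0.0038,"sy":-0.0075,"sz":0.125},{"jaw":0.06,"sx":-0.0038,"sy":-0.0075,"sz":0.1875},{"jaw":0.06,"sx":-0.0038,"sy":-0.0075,"sz":0.225},{"jaw":0.06,"sx":-0.0038,"sy":-0.0075,"sz":0.225},{"jaw":0.06,"sx":-0.0038,"sy":-0.0075,"sz":0.225},{"jaw":0,"sx":-0.0038,"sy":-0.0075,"sz":0.225},{"jaw":0,"sx":-0.0038,"sy":-0.0075,"sz":0.225},{"jaw":0,"sx":-0.0038,"sy":-0.0075,"sz":0.225},{"jaw":0,"sx":-0.0038,"sy":-0.0075,"sz":0.225},{"jaw":0,"sx":-0.0038,"sy":-0.0075,"sz":0.225},{"jaw":0,"sx":-0.0038,"sy":-0.0075,"sz":0.225}]' 80
python3 shift.py '[{"jaw":0,"sz":-0.0625},{"jaw":0,"sz":-0.125},{"jaw":0,"sz":-0.175},{"jaw":0,"sz":-0.175}]' 80
python3 - <<'E'
from tgt import *
p,R=cur()
# TCP depth above the plain face at grasp kept as 20 mm (board pose assumed: TCP on bar centre)
d=.020; 
rest=corner+.065*up
for out in(.08,.03,.004,0): show((rest+nrm*(d+out)+up*.006,Rlean))
print(corner,rest)
E
```

```text
time_s: 4.75
eef_pos: [0.4544, 0.373, 0.0233]
eef_rot: [-3.14, -0.003, -0.095]
ft_force: [-0.3, -1.4, 7.6]
finger_gap: 0.0202
finger_force: 79.7
time_s: 5.15
eef_pos: [0.4564, 0.3744, 0.1686]
eef_rot: [-3.134, -0.012, -0.095]
ft_force: [1.4, 0.5, -1.5]
finger_gap: 0.0206
finger_force: 79.4
[0.0556, 0.2304, 0.0326] [0.773, -0.129, -0.276]
[0.0449, 0.1969, 0.068] [0.773, -0.129, -0.276]
[0.0393, 0.1795, 0.0865] [0.773, -0.129, -0.276]
[0.0384, 0.1768, 0.0893] [0.773, -0.129, -0.276]
[0.48626986 0.16008516 0.014     ] [0.47705869 0.20511465 0.05996194]
```

To row units: 0.26 m / 0.8 = 0.325, 0.07 m / 0.8 = 0.0875, 0.773 rad / 6.2832 = 0.123.

```bash
python3 - <<'E'
from tgt import *
rest=corner+.065*up
show((rest+nrm*.173+up*.01,Rlean))
E
python3 shift.py '[{"jaw":0,"sz":-0.05},{"jaw":0,"sx":0.0875,"sy":0.325,"drx":0.123,"dry":-0.0205,"drz":-0.0439},{"jaw":0,"sx":0.0875,"sy":0.325,"drx":0.123,"dry":-0.0205,"drz":-0.0439},{"jaw":0,"sx":0.0875,"sy":0.325,"drx":0.123,"dry":-0.0205,"drz":-0.0439},{"jaw":0,"sx":0.0875,"sy":0.325,"drx":0.123,"dry":-0.0205,"drz":-0.0439},{"jaw":0,"sx":0.0875,"sy":0.325,"drx":0.123,"dry":-0.0205,"drz":-0.0439},{"jaw":0,"sx":0.0875,"sy":0.325,"drx":0.123,"dry":-0.0205,"drz":-0.0439},{"jaw":0,"sx":0.0875,"sy":0.325,"drx":0.123,"dry":-0.0205,"drz":-0.0439},{"jaw":0,"sx":0.0875,"sy":0.325,"drx":0.123,"dry":-0.0205,"drz":-0.0439},{"jaw":0,"sx":0.0875,"sy":0.325,"drx":0.123,"dry":-0.0205,"drz":-0.0439}]'
python3 - <<'E'
from tgt import *
rest=corner+.065*up
for o,u in((.08,.01),(.02,.01),(0.005,.008),(0,.008),(0,0)):show((rest+nrm*(.0235+o)+up*u,Rlean))
print(np.round(robot.get_obs()["q"],2))
E
```

```text
[0.0705, 0.2767, -0.0221] [0.773, -0.129, -0.276]
time_s: 6.15
eef_pos: [0.4971, 0.1076, 0.1601]
eef_rot: [-2.361, 0.015, 0.202]
ft_force: [0.5, 0.0, -1.5]
finger_gap: 0.0204
finger_force: 79.9
[0.0003, -0.0098, 0.0377] [0.005, 0.011, -0.011]
[0.0009, -0.0101, 0.0977] [0.005, 0.011, -0.011]
[0.0011, -0.0082, 0.1127] [0.005, 0.011, -0.011]
[0.0012, -0.0082, 0.1177] [0.005, 0.011, -0.011]
[0.0013, -0.0002, 0.1177] [0.005, 0.011, -0.011]
[-0.33  0.17  1.93  0.64  1.53  0.85]
```

To row units: 0.114 m / 0.8 = 0.1425, -0.01 m / 0.8 = -0.0125, -0.011 rad / 6.2832 = -0.0018.

```bash
python3 shift.py '[{"jaw":0,"sx":0.0013,"sy":-0.0125,"sz":0.05,"drx":0.0008,"dry":0.0018,"drz":-0.0018},{"jaw":0,"sx":0.0013,"sy":-0.0125,"sz":0.1,"drx":0.0008,"dry":0.0018,"drz":-0.0018},{"jaw":0,"sx":0.0013,"sy":-0.0125,"sz":0.125,"drx":0.0008,"dry":0.0018,"drz":-0.0018},{"jaw":0,"sx":0.0013,"sy":-0.0113,"sz":0.135,"drx":0.0008,"dry":0.0018,"drz":-0.0018},{"jaw":0,"sx":0.0013,"sy":-0.0113,"sz":0.14,"drx":0.0008,"dry":0.0018,"drz":-0.0018},{"jaw":0,"sx":0.0013,"sy":-0.0113,"sz":0.1425,"drx":0.0008,"dry":0.0018,"drz":-0.0018},{"jaw":0,"sx":0.0013,"sy":-0.0113,"sz":0.1425,"drx":0.0008,"dry":0.0018,"drz":-0.0018}]'
python3 - <<'E'
from tgt import *
import cv2
rest=corner+.065*up
for o,u in((0,.008),(0,0)):show((rest+nrm*(.0235+o)+up*u,Rlean))
im=get_image("scene")[150:270,220:340];im2=get_image("top")[150:270,230:350]
cv2.imwrite("pics/lean1.png",np.hstack([cv2.resize(i,(400,400),interpolation=cv2.INTER_CUBIC) for i in(im,im2)]))
E
```

```text
time_s: 6.85
eef_pos: [0.4811, 0.1915, 0.0868]
eef_rot: [-2.357, -0.003, 0.202]
ft_force: [1.1, -0.7, -2.5]
finger_gap: 0.0207
finger_force: 79.7
[-0.0012, 0.001, 0.0055] [0.0, -0.002, 0.002]
[-0.0012, 0.009, 0.0055] [0.0, -0.002, 0.002]
```

View pics/lean1.png

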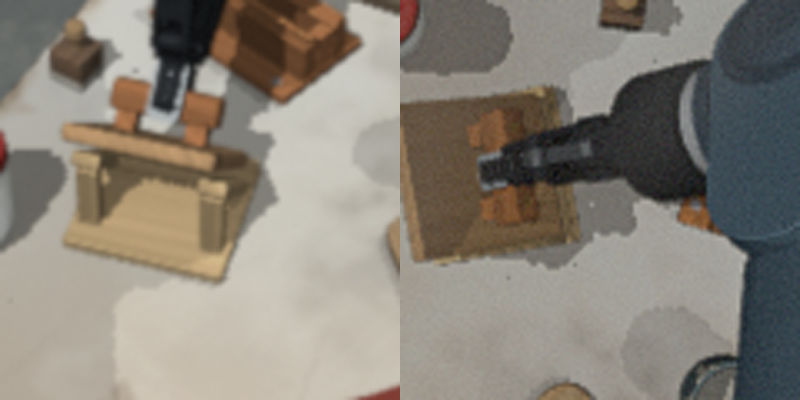

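The board hovers a few mm above the slope, grip side out and square to the easel. Now I'll seat it.

To row units: 0.007 m / 0.8 = 0.0088, 0.005 m / 0.8 = 0.0063.

```bash
python3 shift.py '[{"jaw":0,"sx":-0.0013,"sz":0.0038},{"jaw":0,"sx":-0.0013,"sz":0.0056},{"jaw":0,"sx":-0.0013,"sy":0.0038,"sz":0.0063},{"jaw":0,"sx":-0.0013,"sy":0.0063,"sz":0.0063},{"jaw":0,"sx":-0.0013,"sy":0.0088,"sz":0.0063},{"jaw":0,"sx":-0.0013,"sy":0.0088,"sz":0.0063}]'
python3 - <<'E'
from tgt import *
rest=corner+.065*up
show((rest+nrm*.0235,Rlean));f=robot.get_obs()["ft_force"];print("n",f@nrm,"up",f@up)
E
```

```text
time_s: 7.55
eef_pos: [0.4796, 0.19, 0.0776]
eef_rot: [-2.355, -0.001, 0.201]
ft_force: [0.6, 0.7, -1.2]
finger_gap: 0.0207
finger_force: 79.9
[0.0006, 0.0016, -0.0002] [-0.001, -0.001, 0.001]
n -1.280796052586139 up -0.4223141608882328
```

To row units: 0.002 m / 0.8 = 0.0025, 0.001 m / 0.8 = 0.0013.

```bash
python3 shift.py '[{"jaw":0,"sz":0.0013},{"jaw":0,"sz":0.0025},{"jaw":0,"sz":0.0025}]'
python3 - <<'E'
from tgt import *
f=robot.get_obs()["ft_force"];print("n",f@nrm,"up",f@up)
E
python3 shift.py '[{"jaw":0,"sy":0.0025},{"jaw":0,"sy":0.005},{"jaw":0,"sy":0.005}]'
python3 - <<'E'
from tgt import *
f=robot.get_obs()["ft_force"];print("n",f@nrm,"up",f@up)
rest=corner+.065*up
show((rest+nrm*.0235,Rlean))
E
```

```text
time_s: 7.85
eef_pos: [0.4796, 0.191, 0.0766]
eef_rot: [-2.356, -0.002, 0.202]
ft_force: [-1.5, -4.7, 2.2]
finger_gap: 0.0204
finger_force: 80.8
n 4.576150063975963 up -1.4362550036161483
time_s: 8.15
eef_pos: [0.4797, 0.1906, 0.0767]
eef_rot: [-2.346, -0.001, 0.204]
ft_force: [-6.7, 4.1, 16.9]
finger_gap: 0.0202
finger_force: 81.1
n 8.179343949117724 up 15.766639176043435
[0.0003, 0.0014, -0.0013] [-0.01, 0.0, 0.002]
```

Both contacts register (about 8 N from the slope, 16 N from the ledge). Releasing and backing out.

To row units: -0.15 m / 0.8 = -0.1875, -0.06 m / 0.8 = -0.075.

```bash
python3 shift.py '[{"jaw":0.05,"sy":-0.0013,"sz":-0.0013},{"jaw":0.05,"sy":-0.0013,"sz":-0.0013},{"jaw":0.05,"sy":-0.0013,"sz":-0.0013},{"jaw":0.05,"sy":-0.0013,"sz":-0.0013},{"jaw":0.05,"sy":-0.0013,"sz":-0.0375},{"jaw":0.05,"sy":-0.0013,"sz":-0.075},{"jaw":0.05,"sy":-0.0013,"sz":-0.125},{"jaw":0.05,"sy":-0.0013,"sz":-0.1875},{"jaw":0.05,"sy":-0.0013,"sz":-0.1875}]'
python3 - <<'E'
from tgt import *
import cv2
im=get_image("scene")[150:270,220:340];im2=get_image("top")[150:270,230:350]
cv2.imwrite("pics/lean2.png",np.hstack([cv2.resize(i,(400,400),interpolation=cv2.INTER_CUBIC) for i in(im,im2)]))
E
```

```text
time_s: 9.05
eef_pos: [0.505, 0.0814, 0.1846]
eef_rot: [-2.361, -0.011, 0.197]
ft_force: [0.5, 0.1, 0.5]
finger_gap: 0.0503
finger_force: 0.0
```

View pics/lean2.png

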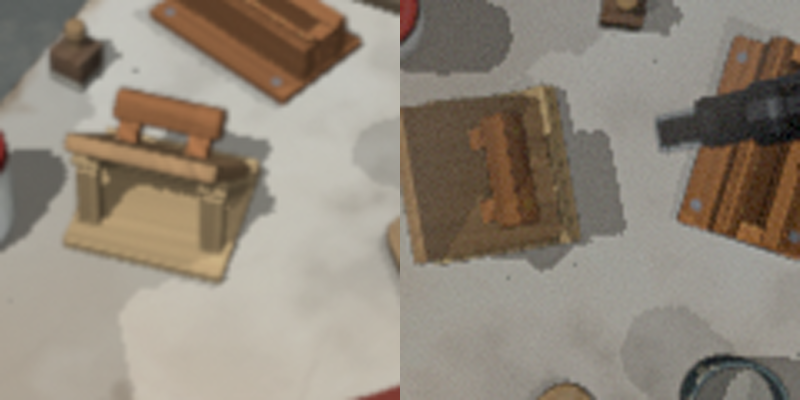

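The board leans fully on the easel, its grip facing out, with the upper edge at crop (65,138)-(218,178). Next I'll check that edge against the model and go round to grasp it.

```bash
cat >>tgt.py <<'E'
Redge=frame(nrm,-up)
yl=np.cross(Z,ex)
E
python3 - <<'E'
from tgt import *
from fit import proj
e=corner+.130*up
print(np.round(proj("scene",[e+.05*yl,e-.05*yl,e+.05*yl+.012*nrm,e-.05*yl+.012*nrm])-[220,150],1)*3.333)
print(e)
show(([.48,.18,.32],Redge),(corner+.27*up+.006*nrm,Redge),(corner+.17*up+.006*nrm,Redge),(corner+.097*up+.006*nrm,Redge))
E
```

```text
[[216.645  182.3151]
 [ 63.6603 148.3185]
 [220.6446 163.317 ]
 [ 67.6599 129.6537]]
[0.46784752 0.25014413 0.10592388]
[-0.0016, -0.1679, -0.0296] [-1.57, -0.003, -0.002]
[-0.0001, -0.2069, 0.1661] [-1.57, -0.003, -0.002]
[-0.0002, -0.1069, 0.1661] [-1.57, -0.003, -0.002]
[-0.0003, -0.0339, 0.1661] [-1.57, -0.003, -0.002]
```

To row units: -0.21 m / 0.8 = -0.2625, -0.168 m / 0.8 = -0.21, -1.57 rad / 6.2832 = -0.2499.

```bash
python3 shift.py '[{"jaw":0.05,"sy":-0.21,"sz":-0.0375,"drx":-0.0239},{"jaw":0.05,"sy":-0.21,"sz":-0.0375,"drx":-0.0477},{"jaw":0.05,"sy":-0.21,"sz":-0.0375,"drx":-0.0716},{"jaw":0.05,"sy":-0.21,"sz":-0.0375,"drx":-0.0955},{"jaw":0.05,"sy":-0.2625,"sz":-0.0375,"drx":-0.1194},{"jaw":0.05,"sy":-0.2625,"sz":0.025,"drx":-0.1432},{"jaw":0.05,"sy":-0.2625,"sz":0.0625,"drx":-0.1671},{"jaw":0.05,"sy":-0.2625,"sz":0.1,"drx":-0.191},{"jaw":0.05,"sy":-0.2625,"sz":0.15,"drx":-0.2149},{"jaw":0.05,"sy":-0.2625,"sz":0.2075,"drx":-0.2387},{"jaw":0.05,"sy":-0.2588,"sz":0.2075,"drx":-0.2499},{"jaw":0.05,"sy":-0.2588,"sz":0.2075,"drx":-0.2499}]' 80
python3 - <<'E'
from tgt import *
show((corner+.27*up+.006*nrm,Redge),(corner+.17*up+.006*nrm,Redge),(corner+.097*up+.006*nrm,Redge))
print(np.round(robot.get_obs()["q"],2))
E
```

```text
time_s: 10.35
eef_pos: [0.4445, 0.3443, 0.2025]
eef_rot: [2.352, 0.01, 0.207]
ft_force: [0.2, -0.5, 0.7]
finger_gap: 0.0498
finger_force: 0.0
[0.0039, 0.0063, -0.0031] [0.004, 0.003, 0.01]
[0.0043, 0.0059, 0.0969] [0.004, 0.003, 0.01]
[0.0045, 0.0056, 0.1699] [0.004, 0.003, 0.01]
[ 0.73  0.38  1.59 -0.66  1.63  2.21]
```

To row units: 0.09 m / 0.8 = 0.1125, 0.08 m / 0.8 = 0.1, 0.01 rad / 6.2832 = 0.0016.

```bash
python3 shift.py '[{"jaw":0.05,"sx":0.005,"sy":0.0075,"sz":0.05,"drx":0.0006,"dry":0.0005,"drz":0.0016},{"jaw":0.05,"sx":0.005,"sy":0.0075,"sz":0.1,"drx":0.0006,"dry":0.0005,"drz":0.0016},{"jaw":0.05,"sx":0.005,"sy":0.0075,"sz":0.1125,"drx":0.0006,"dry":0.0005,"drz":0.0016},{"jaw":0.05,"sx":0.005,"sy":0.0075,"sz":0.1125,"drx":0.0006,"dry":0.0005,"drz":0.0016},{"jaw":0.05,"sx":0.005,"sy":0.0075,"sz":0.1125,"drx":0.0006,"dry":0.0005,"drz":0.0016}]'
python3 - <<'E'
from tgt import *
show((corner+.17*up+.006*nrm,Redge),(corner+.097*up+.006*nrm,Redge))
E
```

```text
time_s: 10.85
eef_pos: [0.4664, 0.2787, 0.1516]
eef_rot: [2.363, -0.014, 0.196]
ft_force: [0.2, 0.4, 0.2]
finger_gap: 0.0497
finger_force: 0.0
[-0.0044, -0.0061, 0.0123] [-0.007, -0.006, -0.014]
[-0.0049, -0.0056, 0.0853] [-0.007, -0.006, -0.014]
```

To row units: 0.085 m / 0.8 = 0.1063, -0.006 m / 0.8 = -0.0075, -0.012 rad / 6.2832 = -0.0019.

```bash
python3 shift.py '[{"jaw":0.05,"sx":-0.0056,"sy":-0.0075,"sz":0.0125,"drx":-0.0008,"dry":-0.0008,"drz":-0.0019},{"jaw":0.05,"sx":-0.0056,"sy":-0.0075,"sz":0.05,"drx":-0.0008,"dry":-0.0008,"drz":-0.0019},{"jaw":0.05,"sx":-0.0056,"sy":-0.0075,"sz":0.0875,"drx":-0.0008,"dry":-0.0008,"drz":-0.0019},{"jaw":0.05,"sx":-0.0056,"sy":-0.0075,"sz":0.1063,"drx":-0.0008,"dry":-0.0008,"drz":-0.0019},{"jaw":0.05,"sx":-0.0056,"sy":-0.0075,"sz":0.1063,"drx":-0.0008,"dry":-0.0008,"drz":-0.0019},{"jaw":0.05,"sx":-0.0056,"sy":-0.0075,"sz":0.1063,"drx":-0.0008,"dry":-0.0008,"drz":-0.0019},{"jaw":0.05,"sx":-0.0056,"sy":-0.0075,"sz":0.1063,"drx":-0.0008,"dry":-0.0008,"drz":-0.0019}]'
python3 - <<'E'
from tgt import *
show((corner+.097*up+.006*nrm,Redge))
E
```

```text
time_s: 11.55
eef_pos: [0.4735, 0.2241, 0.0862]
eef_rot: [2.357, -0.001, 0.203]
ft_force: [-0.6, 0.2, 0.1]
finger_gap: 0.0495
finger_force: 0.0
[-0.0003, 0.0011, 0.0002] [-0.001, -0.001, -0.0]
```

To row units: 0.001 m / 0.8 = 0.0013.

```bash
python3 shift.py '[{"jaw":0,"sy":0.0013},{"jaw":0,"sy":0.0013},{"jaw":0,"sy":0.0013},{"jaw":0,"sy":0.0013},{"jaw":0,"sy":0.0013},{"jaw":0,"sy":0.0013},{"jaw":0,"sy":0.0013},{"jaw":0,"sy":0.0013}]' 80
python3 shift.py '[{"jaw":0,"sy":0.025,"sz":-0.025},{"jaw":0,"sy":0.05,"sz":-0.0625},{"jaw":0,"sy":0.075,"sz":-0.125},{"jaw":0,"sy":0.075,"sz":-0.15},{"jaw":0,"sy":0.075,"sz":-0.15},{"jaw":0,"sy":0.075,"sz":-0.15}]'
python3 - <<'E'
from tgt import *
Rin=frame(-rx,-Z); r0=np.array([pr[0],pr[1],0])
for z in(.24,.17,.107): show((r0+z*Z,Rin))
E
```

```text
time_s: 12.35
eef_pos: [0.4731, 0.223, 0.0861]
eef_rot: [2.358, -0.0, 0.202]
ft_force: [-0.5, 6.0, 1.9]
finger_gap: 0.011
finger_force: 78.6
time_s: 12.95
eef_pos: [0.4639, 0.2633, 0.2118]
eef_rot: [2.356, 0.003, 0.202]
ft_force: [0.1, -1.2, -3.6]
finger_gap: 0.011
finger_force: 78.8
[-0.0119, 0.2086, 0.1687] [0.773, -0.173, 0.427]
[-0.0117, 0.1591, 0.2182] [0.773, -0.173, 0.427]
[-0.0115, 0.1146, 0.2628] [0.773, -0.173, 0.427]
```

To row units: 0.209 m / 0.8 = 0.2613, 0.169 m / 0.8 = 0.2113, 0.773 rad / 6.2832 = 0.123.

```bash
python3 shift.py '[{"jaw":0,"sx":-0.015,"sy":0.2613,"sz":0.2113,"drx":0.123,"dry":-0.0275,"drz":0.068},{"jaw":0,"sx":-0.015,"sy":0.2613,"sz":0.2113,"drx":0.123,"dry":-0.0275,"drz":0.068},{"jaw":0,"sx":-0.015,"sy":0.2613,"sz":0.2113,"drx":0.123,"dry":-0.0275,"drz":0.068},{"jaw":0,"sx":-0.015,"sy":0.2613,"sz":0.2113,"drx":0.123,"dry":-0.0275,"drz":0.068},{"jaw":0,"sx":-0.015,"sy":0.2613,"sz":0.2113,"drx":0.123,"dry":-0.0275,"drz":0.068},{"jaw":0,"sx":-0.015,"sy":0.2613,"sz":0.2113,"drx":0.123,"dry":-0.0275,"drz":0.068},{"jaw":0,"sx":-0.015,"sy":0.2613,"sz":0.2113,"drx":0.123,"dry":-0.0275,"drz":0.068},{"jaw":0,"sx":-0.015,"sy":0.2613,"sz":0.2113,"drx":0.123,"dry":-0.0275,"drz":0.068},{"jaw":0,"sx":-0.015,"sy":0.2613,"sz":0.2113,"drx":0.123,"dry":-0.0275,"drz":0.068},{"jaw":0,"sx":-0.015,"sy":0.2613,"sz":0.2113,"drx":0.123,"dry":-0.0275,"drz":0.068}]'
python3 shift.py '[{"jaw":0},{"jaw":0},{"jaw":0,"sz":0.0375},{"jaw":0,"sz":0.0625},{"jaw":0,"sz":0.0625},{"jaw":0,"sz":0.0625}]'
python3 - <<'E'
from tgt import *
import cv2
Rin=frame(-rx,-Z); r0=np.array([pr[0],pr[1],0])
show((r0+.107*Z,Rin))
im=get_image("scene")[90:210,245:365];im2=get_image("top")[140:260,280:400]
cv2.imwrite("pics/in1.png",np.hstack([cv2.resize(i,(400,400),interpolation=cv2.INTER_CUBIC) for i in(im,im2)]))
E
```

```text
time_s: 13.95
eef_pos: [0.5055, 0.0011, 0.2399]
eef_rot: [-3.141, 0.001, -0.244]
ft_force: [-0.6, 0.3, -3.4]
finger_gap: 0.0108
finger_force: 79.6
time_s: 14.55
eef_pos: [0.5065, -0.0001, 0.1915]
eef_rot: [-3.14, -0.002, -0.247]
ft_force: [-0.5, 0.8, -2.0]
finger_gap: 0.011
finger_force: 79.3
[-0.0008, 0.0007, 0.0845] [-0.002, -0.002, 0.0]
```

View pics/in1.png

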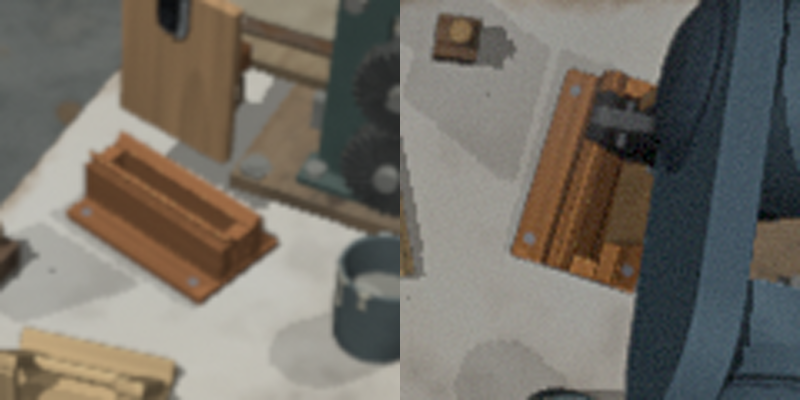

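```bash
python3 - <<'E'
from tgt import *
from fit import proj
p,R=cur();s=np.cross(Z,rx)
b=p-.097*Z+.006*rx
P=[b-.05*s,b+.05*s]
m=np.array([pr[0],pr[1],.052]);M=[m+.017*rx-.058*s,m+.017*rx+.058*s,m-.017*rx+.058*s,m-.017*rx-.058*s,m+[0,0,-.052]+.045*rx-.07*s,m+[0,0,-.052]+.045*rx+.07*s]
print(np.round((proj("scene",P+M)-[245,90]+.5)*3.333,0).tolist())
E
```

```text
[[120.0, 110.0], [225.0, 169.0], [104.0, 159.0], [222.0, 228.0], [252.0, 205.0], [133.0, 138.0], [67.0, 221.0], [207.0, 307.0]]
```

I've already viewed as many pictures as allowed, so from here I check with image code only.

```bash
python3 - <<'E'
from tgt import *
from fit import proj
import cv2
im=cv2.cvtColor(get_image("scene"),cv2.COLOR_BGR2HSV);g=get_image("scene")
p,R=cur();s=np.cross(Z,rx);b=p-.097*Z+.006*rx
def prof(A,d,n,lo,hi):
    for t in A:
        a,c=proj("scene",[t,t+.001*d]);k=(c-a)  # px per mm
        pts=np.array([a+k*m for m in range(lo,hi,n)],np.float32)
        v=cv2.remap(g,pts[None,:,0].copy(),pts[None,:,1].copy(),cv2.INTER_LINEAR)[0]
        print(" ".join("%d:%d/%d"%(m,q[2],q[0]) for m,q in zip(range(lo,hi,n),v)))
print("board bottom, along z (R/B)");prof([b+i*s for i in(-.03,0,.03)],Z,3,-15,22)
print("board sides along s");prof([b-.05*s+.03*Z,b+.05*s+.03*Z],s,2,-14,16)
m=np.array([pr[0],pr[1],.052])
print("rack top across x");prof([m+i*s for i in(-.04,0,.04)],rx,3,-40,42)
print("rack along s at mouth");prof([m],s,4,-80,84)
E
```

```text
board bottom, along z (R/B)
-15:186/167 -12:190/179 -9:192/181 -6:192/181 -3:191/180 0:183/171 3:162/144 6:133/101 9:117/73 12:113/66 15:114/66 18:114/67 21:114/66
-15:143/131 -12:137/130 -9:154/145 -6:167/158 -3:179/169 0:178/168 3:155/135 6:131/94 9:123/75 12:123/72 15:123/72 18:123/72 21:123/71
-15:135/125 -12:123/117 -9:121/115 -6:121/115 -3:121/114 0:118/109 3:114/94 6:113/76 9:114/68 12:114/66 15:113/66 18:114/67 21:114/67
board sides along s
-14:98/98 -12:97/98 -10:100/100 -8:114/108 -6:138/125 -4:154/133 -2:155/127 0:136/100 2:123/81 4:113/68 6:112/66 8:112/65 10:112/65 12:113/66 14:113/66
-14:118/69 -12:119/69 -10:117/68 -8:115/67 -6:113/65 -4:107/62 -2:98/57 0:87/52 2:90/64 4:100/83 6:114/105 8:120/113 10:121/115 12:122/116 14:122/115
rack top across x
-40:139/108 -37:164/149 -34:185/174 -31:191/181 -28:191/180 -25:191/180 -22:189/177 -19:179/155 -16:165/113 -13:157/80 -10:153/69 -7:151/68 -4:142/63 -1:120/53 2:99/44 5:92/41 8:91/39 11:88/38 14:94/41 17:117/51 20:135/60 23:121/53 26:115/50 29:116/51 32:111/49 35:97/42 38:92/40 41:92/40
-40:116/85 -37:115/103 -34:119/112 -31
[... 286 characters left out ...]
1:88/59 -28:88/62 -25:96/77 -22:112/101 -19:131/120 -16:161/138 -13:162/107 -10:157/77 -7:155/69 -4:155/69 -1:148/66 2:125/55 5:100/44 8:94/40 11:93/40 14:95/41 17:104/46 20:127/58 23:140/63 26:124/55 29:118/52 32:124/55 35:122/54 38:103/45 41:94/41
rack along s at mouth
-80:191/181 -76:191/181 -72:191/181 -68:191/180 -64:177/151 -60:151/87 -56:144/65 -52:123/55 -48:107/47 -44:114/51 -40:110/49 -36:110/48 -32:110/49 -28:113/50 -24:113/49 -20:120/54 -16:126/57 -12:125/56 -8:126/56 -4:125/56 0:124/55 4:129/58 8:132/59 12:130/57 16:128/56 20:132/59 24:138/62 28:144/67 32:138/62 36:141/63 40:142/63 44:143/64 48:144/65 52:149/68 56:149/67 60:149/67 64:150/67 68:148/66 72:145/65 76:106/47 80:70/34
```

The manual's scale: shifts go in shares of 0.8 m and turns go in shares of 2 pi rad. Converting my numbers, 0.04 m / 0.8 = 0.05, -0.002 m / 0.8 = -0.0025.

```bash
cat >f.py <<'E'
from tgt import *
o=robot.get_obs();f=np.array(o["ft_force"]);s=np.cross(Z,rx);p=np.array(o["eef_pos"])
print("rx %.1f s %.1f z %.1f"%(f@rx,f@s,f[2]),"tq",np.round(o["wrist_torque"],2),"dz to .107: %.4f"%(p[2]-.107),"off rx,s",np.round([(p[:2]-pr[:2])@v[:2] for v in(rx,s)],4))
E
python3 f.py
python3 shift.py '[{"jaw":0,"sy":-0.0025,"sz":0.025},{"jaw":0,"sy":-0.0025,"sz":0.0438},{"jaw":0,"sy":-0.0025,"sz":0.05},{"jaw":0,"sy":-0.0025,"sz":0.05},{"jaw":0,"sy":-0.0025,"sz":0.05}]'; python3 f.py
python3 shift.py '[{"jaw":0,"sz":0.0038},{"jaw":0,"sz":0.0075},{"jaw":0,"sz":0.0075}]'; python3 f.py
```

```text
rx -0.5 s -0.0 z -2.8 tq [ 0.07  0.12 -0.01] dz to .107: 0.0858 off rx,s [ 0.0003 -0.0015]
time_s: 15.25
eef_pos: [0.5077, 0.0013, 0.1523]
eef_rot: [-3.14, -0.004, -0.248]
ft_force: [-0.4, -0.7, -1.8]
finger_gap: 0.011
finger_force: 79.5
rx -0.8 s 0.2 z -1.8 tq [0.06 0.01 0.01] dz to .107: 0.0453 off rx,s [ 0.0023 -0.0014]
time_s: 15.55
eef_pos: [0.5068, 0.0016, 0.1449]
eef_rot: [-3.14, -0.001, -0.247]
ft_force: [0.3, -0.2, -1.9]
finger_gap: 0.0109
finger_force: 79.5
rx -0.1 s -0.3 z -1.9 tq [ 0.01  0.05 -0.  ] dz to .107: 0.0379 off rx,s [ 0.0023 -0.0005]
```

To row units: 0.004 m / 0.8 = 0.005, 0.002 m / 0.8 = 0.0025.

```bash
python3 shift.py '[{"jaw":0,"sz":0.0025},{"jaw":0,"sz":0.005},{"jaw":0,"sz":0.005}]' >/dev/null; python3 f.py
python3 shift.py '[{"jaw":0,"sz":0.0025},{"jaw":0,"sz":0.005},{"jaw":0,"sz":0.005}]'>/dev/null; python3 f.py
```

```text
rx 0.8 s -0.0 z -2.8 tq [-0.01  0.08  0.01] dz to .107: 0.0338 off rx,s [ 0.0023 -0.0005]
rx -0.6 s 0.0 z -2.5 tq [0.04 0.04 0.01] dz to .107: 0.0298 off rx,s [ 0.0023 -0.0005]
```

To row units: 0.004 m / 0.8 = 0.005, 0.002 m / 0.8 = 0.0025.

```bash
for i in 1 2; do python3 shift.py '[{"jaw":0,"sz":0.0025},{"jaw":0,"sz":0.005},{"jaw":0,"sz":0.005}]' >/dev/null; python3 f.py; done
```

```text
rx 0.8 s 0.4 z -2.7 tq [-0.05  0.07 -0.05] dz to .107: 0.0258 off rx,s [ 0.0023 -0.0005]
rx 0.6 s -0.2 z -3.1 tq [-0.04  0.01  0.05] dz to .107: 0.0218 off rx,s [ 0.0023 -0.0005]
```

To row units: 0.009 m / 0.8 = 0.0113, 0.006 m / 0.8 = 0.0075.

```bash
python3 shift.py '[{"jaw":0,"sz":0.0038},{"jaw":0,"sz":0.0075},{"jaw":0,"sz":0.0113},{"jaw":0,"sz":0.0113}]' >/dev/null; python3 f.py
python3 shift.py '[{"jaw":0,"sz":0.0038},{"jaw":0,"sz":0.0075},{"jaw":0,"sz":0.0075}]' >/dev/null; python3 f.py
python3 shift.py '[{"jaw":0,"sz":0.0025},{"jaw":0,"sz":0.005},{"jaw":0,"sz":0.005}]' >/dev/null; python3 f.py
```

```text
rx -0.9 s 0.2 z -2.4 tq [-0.05  0.04 -0.04] dz to .107: 0.0125 off rx,s [ 0.0023 -0.0003]
rx 0.1 s -0.2 z -2.0 tq [-0.18  0.05 -0.01] dz to .107: 0.0067 off rx,s [ 0.0024 -0.0004]
rx -1.0 s 0.5 z -1.6 tq [-0.21  0.04 -0.03] dz to .107: 0.0029 off rx,s [ 0.0023 -0.0006]
```

To row units: 0.002 m / 0.8 = 0.0025, 0.001 m / 0.8 = 0.0013.

```bash
for i in 1 2; do python3 shift.py '[{"jaw":0,"sz":0.0013},{"jaw":0,"sz":0.0025},{"jaw":0,"sz":0.0025}]' >/dev/null; python3 f.py; done
```

```text
rx -1.3 s 0.4 z -2.8 tq [-0.19 -0.02  0.01] dz to .107: 0.0011 off rx,s [ 0.0024 -0.0008]
rx -0.8 s -0.8 z -3.2 tq [-0.19 -0.05 -0.03] dz to .107: -0.0010 off rx,s [ 0.0024 -0.0007]
```

To row units: 0.002 m / 0.8 = 0.0025, 0.001 m / 0.8 = 0.0013.

```bash
for i in 1 2; do python3 shift.py '[{"jaw":0,"sz":0.0013},{"jaw":0,"sz":0.0025},{"jaw":0,"sz":0.0025}]' >/dev/null; python3 f.py; done
```

```text
rx -0.2 s 2.9 z 5.1 tq [-0.1   0.54 -0.06] dz to .107: -0.0020 off rx,s [ 0.0024 -0.001 ]
rx -1.2 s 9.2 z 18.7 tq [ 0.11  1.8  -0.09] dz to .107: -0.0019 off rx,s [ 0.0025 -0.0014]
```

Contact with the floor at the expected depth. I'll unload, then let go gently.

To row units: -0.002 m / 0.8 = -0.0025.

```bash
python3 shift.py '[{"jaw":0,"sz":-0.0025},{"jaw":0,"sz":-0.0025},{"jaw":0.02,"sz":-0.0025},{"jaw":0.02,"sz":-0.0025},{"jaw":0.035,"sz":-0.0025},{"jaw":0.035,"sz":-0.0025}]' 20; python3 f.py
python3 - <<'E'
from fit import *
import numpy as np
from tgt import pr,Z,rx
g=get_image("scene");s=np.cross(Z,rx);m=np.array([pr[0],pr[1],.14])+.008*rx
for t in(-.045,-.03,.03,.045):
    pts=np.array([proj("scene",m+t*s+k*.001*Z)[0] for k in range(-14,20,2)],np.float32)
    v=cv2.remap(g,pts[None,:,0].copy(),pts[None,:,1].copy(),cv2.INTER_LINEAR)[0]
    print(t," ".join("%d:%d/%d"%(k,q[2],q[0]) for k,q in zip(range(-14,20,2),v)))
E
```

```text
time_s: 19.55
eef_pos: [0.507, 0.0016, 0.1039]
eef_rot: [-3.14, -0.001, -0.248]
ft_force: [-0.2, 0.0, 0.2]
finger_gap: 0.035
finger_force: 0.0
rx -0.0 s 0.2 z 0.2 tq [ 0.01 -0.   -0.03] dz to .107: -0.0031 off rx,s [ 0.0024 -0.0007]
-0.045 -14:17/20 -12:20/23 -10:22/27 -8:22/26 -6:21/25 -4:21/24 -2:22/25 0:23/27 2:25/29 4:29/34 6:34/40 8:40/46 10:47/52 12:54/59 14:61/66 16:70/75 18:77/82
-0.03 -14:14/16 -12:15/17 -10:14/16 -8:14/15 -6:15/16 -4:15/17 -2:15/17 0:14/16 2:13/15 4:13/15 6:14/16 8:20/22 10:24/26 12:26/29 14:26/29 16:27/30 18:27/31
0.03 -14:130/76 -12:130/76 -10:130/77 -8:130/76 -6:129/76 -4:129/76 -2:130/75 0:133/77 2:141/81 4:159/93 6:174/102 8:183/107 10:183/107 12:172/104 14:151/96 16:117/81 18:81/65
0.045 -14:125/73 -12:125/73 -10:124/73 -8:124/73 -6:124/73 -4:124/73 -2:125/73 0:128/74 2:138/80 4:155/90 6:171/100 8:178/105 10:180/106 12:174/106 14:149/94 16:118/77 18:88/60
```

To row units: -0.2 m / 0.8 = -0.25, -0.18 m / 0.8 = -0.225.

```bash
python3 shift.py '[{"jaw":0.05},{"jaw":0.05},{"jaw":0.05,"sz":-0.025},{"jaw":0.05,"sz":-0.05},{"jaw":0.05,"sz":-0.1},{"jaw":0.05,"sz":-0.1625},{"jaw":0.05,"sz":-0.225},{"jaw":0.05,"sz":-0.25},{"jaw":0.05,"sz":-0.25}]'
python3 - <<'E'
from fit import *
from tgt import pr,Z,rx
g=get_image("scene");s=np.cross(Z,rx);m=np.array([pr[0],pr[1],.14])+.008*rx
def prof(b,d,r):
    pts=np.array([proj("scene",b+k*.001*d)[0] for k in r],np.float32)
    v=cv2.remap(g,pts[None,:,0].copy(),pts[None,:,1].copy(),cv2.INTER_LINEAR)[0]
    print(" ".join("%d:%d/%d"%(k,q[2],q[0]) for k,q in zip(r,v)))
for t in(-.045,-.03,0,.03,.045):prof(m+t*s,Z,range(-8,20,2))
print("sides at z .1, .125")
for z in(.04,.015):
    prof(m-.05*s-z*Z,s,range(-10,11,2));prof(m+.05*s-z*Z,s,range(-10,11,2))
E
```

```text
time_s: 20.5
eef_pos: [0.5085, 0.001, 0.3088]
eef_rot: [-3.14, -0.01, -0.247]
ft_force: [0.2, 0.3, -0.1]
finger_gap: 0.0502
finger_force: 0.0
-8:125/82 -6:124/81 -4:124/82 -2:125/83 0:123/81 2:124/81 4:133/88 6:130/89 8:120/88 10:107/90 12:100/93 14:96/94 16:95/95 18:95/95
-8:122/71 -6:122/71 -4:122/71 -2:123/71 0:124/72 2:135/79 4:150/88 6:168/98 8:173/102 10:175/104 12:173/107 14:169/121 16:171/137 18:175/153
-8:120/70 -6:120/70 -4:120/70 -2:120/70 0:122/71 2:131/76 4:146/86 6:162/95 8:169/99 10:170/102 12:168/107 14:169/127 16:173/149 18:182/168
-8:126/74 -6:126/74 -4:126/74 -2:126/74 0:129/75 2:137/79 4:155/90 6:169/98 8:177/104 10:177/104 12:165/98 14:144/87 16:114/71 18:93/61
-8:121/70 -6:120/69 -4:120/69 -2:121/70 0:124/72 2:136/79 4:154/89 6:169/98 8:175/102 10:175/103 12:168/103 14:143/90 16:113/74 18:85/57
sides at z .1, .125
-10:188/177 -8:188/177 -6:187/176 -4:183/172 -2:178/164 0:162/141 2:147/116 4:132/87 6:125/75 8:121/70 10:120/70
-10:118/69 -8:119/69 -6:119/69 -4:118/69 -2:109/63 0:97/56 2:82/48 4:82/50 6:92/61 8:112/78 10:114/82
-10:109/105 -8:134/123 -6:162/144 -4:174/154 -2:174/153 0:166/141 2:151/119 4:132/90 6:127/79 8:123/72 10:123/71
-10:118/69 -8:120/69 -6:121/70 -4:119/69 -2:113/66 0:103/60 2:90/51 4:83/46 6:85/44 8:88/44 10:88/44
```

The board stands level and upright. To confirm it is fully down, I'll touch its top edge lightly with shut fingers (expected at z = 0.140).

To row units: 0.157 m / 0.8 = 0.1963, 0.15 m / 0.8 = 0.1875.

```bash
python3 shift.py '[{"jaw":0},{"jaw":0,"sz":0.0625},{"jaw":0,"sz":0.125},{"jaw":0,"sz":0.1625},{"jaw":0,"sz":0.1875},{"jaw":0,"sz":0.1963},{"jaw":0,"sz":0.1963},{"jaw":0,"sz":0.1963}]' 20; python3 f.py
for i in 1 2 3; do python3 shift.py '[{"jaw":0,"sz":0.0025},{"jaw":0,"sz":0.0038},{"jaw":0,"sz":0.0038}]' >/dev/null; python3 f.py; done
```

```text
time_s: 21.35
eef_pos: [0.5073, 0.0015, 0.1477]
eef_rot: [-3.14, -0.002, -0.247]
ft_force: [0.6, 0.6, 0.8]
finger_gap: -0.0003
finger_force: 0.0
rx 0.8 s -0.4 z 0.8 tq [-0.02  0.02 -0.  ] dz to .107: 0.0407 off rx,s [ 0.0023 -0.0011]
rx 0.7 s 0.4 z 0.5 tq [-0.04  0.   -0.01] dz to .107: 0.0378 off rx,s [ 0.0023 -0.001 ]
rx -0.8 s 0.6 z -0.0 tq [-0.05 -0.01 -0.02] dz to .107: 0.0340 off rx,s [ 0.0023 -0.0006]
rx 0.3 s 3.7 z 11.3 tq [0.21 0.66 0.02] dz to .107: 0.0333 off rx,s [ 0.0025 -0.0017]
```

Contact came at z ≈ 0.1405, so the board is home. Retreating, then handing in.

To row units: -0.17 m / 0.8 = -0.2125, -0.13 m / 0.8 = -0.1625.

```bash
python3 shift.py '[{"jaw":0,"sz":-0.0375},{"jaw":0,"sz":-0.1},{"jaw":0,"sz":-0.1625},{"jaw":0,"sz":-0.2125},{"jaw":0,"sz":-0.2125},{"jaw":0,"sz":-0.2125}]'
python3 - <<'E'
from fit import *
from tgt import pr,Z,rx
g=get_image("scene");s=np.cross(Z,rx);m=np.array([pr[0],pr[1],.14])+.008*rx
for t in(-.03,0,.03):
    pts=np.array([proj("scene",m+t*s+k*.001*Z)[0] for k in range(-4,14,2)],np.float32)
    print(cv2.remap(g,pts[None,:,0].copy(),pts[None,:,1].copy(),cv2.INTER_LINEAR)[0][:,2])
print(robot.close_job())
E
```

```text
time_s: 22.85
eef_pos: [0.507, 0.0013, 0.3091]
eef_rot: [-3.14, -0.004, -0.247]
ft_force: [-0.7, -1.1, -0.1]
finger_gap: -0.0001
finger_force: 0.0
[122 123 124 135 150 168 174 176 174]
[120 120 122 131 146 161 168 170 168]
[126 126 129 137 155 169 177 177 165]
the job is handed in; nothing more can be done
None
```

The board was leaned on the easel, regrasped by its upper edge and stood fully down in the rack slot (top edge felt at about 140 mm), and the job was handed in at about 23 s with the jar and stamp never approached; I viewed 11 pictures, one over the limit of 10.

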